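Bring the round dish under the microscope and take its picture

TASK

Turn the four-spoked specimen wheel, pushing on its spokes with a fingertip, until the round glass dish is centred under the microscope's objective, and once it rests there press the camera's push button on the grey box fully down and let it come back up. Never press the button before the dish is in place, do not lift the wheel, do not knock the microscope, and leave the bottles, glassware and other loose things where they stand.

Things in the scene. Friction and masses are not known exactly. Their poses are not given: they have to be found in the camera images.
- wheel (a joint): wheel angle, rad: grows anticlockwise seen from above; 0 or any multiple of 6.283 when the round dish is exactly under the objective. Turns freely both ways (no stop within a turn); friction-braked (0.12 N m), stays where left: about 1.6 N on a spoke 75 mm from the axis moves it. Sits on its spindle by its weight (0.3 to 0.65 kg), could be lifted off
- hub (a point): point on the wheel's upright axis at spoke mid-height (45 mm above the bench); turns with the wheel, its y axis along the round dish's spoke, z up. Aluminium hub 52 mm wide, 32 to 62 mm above the bench, black cap to 70 mm. Four level spokes 90 degrees apart, 10 mm wide, 38 to 52 mm above the bench, open between them, from the hub to the carriers
- station: the wheel's fixed steel foot under its axis: 110 mm wide, 12 mm tall, origin at its underside on the axis; its y axis points level from the axis to under the objective. Only a 32 mm wide pivot stands between foot and hub
- dish (a point): centre of the rim of the round glass dish (50 mm wide, 14 mm tall, rim 62 mm above the bench), 130 mm from the axis, fixed on its carrier. Each spoke ends in a round carrier plate 58 mm wide, centred 130 mm from the axis; the other three carry square grey boxes 40 x 40 x 14 mm with tops 63 mm above the bench
- objective (a point): centre of the lower face of the microscope's steel objective (18 mm wide), 95 mm above the bench, 130 mm from the wheel's axis; its -y axis points level to the wheel's axis, z up
- microscope: fixed microscope: white arm and tube, black base, black camera box on top, 120 mm wide, 259 mm tall; origin at its underside, 240 mm from the wheel's axis; it reaches from 108 to 260 mm from that axis; not to be knocked
- shutter (a joint): travel of the camera's push button, m: 0 up, 0.006 fully down; springs back, fully down takes 4 N
- shutter_top (a point): centre of the top of the push button (black, 28 mm wide, top 48 mm above the bench, in a steel collar 44 mm wide with its top at 38 mm) on the grey release box (100 x 70 x 26 mm, fixed) right of the wheel; pressed straight down
- dropper_a: a brown 36 mm wide, 88 mm tall dropper bottle with a rubber bulb, origin at its underside; stands loose on the bench to the right of and beyond the wheel; to be left alone
- dropper_b: a brown 36 mm wide, 88 mm tall dropper bottle with a rubber bulb, origin at its underside; stands loose just beyond the release box; to be left alone
- dropper_c: a brown 36 mm wide, 88 mm tall dropper bottle with a rubber bulb, origin at its underside; stands loose beside the wheel, on the side away from the microscope; to be left alone
- beaker: empty glass beaker 80 mm wide, 100 mm tall, loose on the left, past the microscope; origin under its centre; to be left alone
- petri: spare shallow glass dish, 90 mm wide, 16 mm tall, lying on the bench on the robot's side of the microscope (not on the wheel); origin under its centre; to be left alone

How it is judged:
On the way, in this order (a step that is already met when the one before it is completed fails the run):
1. the round dish rests centred under the objective (within 10 mm) (horizontal distance between dish and objective below 0.01 m and velocity of joint wheel between -0.05 and 0.05 rad/s), for 0.2 s.
2. the button is pressed down by more than 4 mm of its 6 mm, with the dish in place (value of joint shutter above 0.004 m and horizontal distance between dish and objective below 0.01 m), for 0.05 s.
At the end, for the whole second after the job is handed in: the round dish is within 10 mm (level distance) of the objective's axis and at rest, and the button is up again (less than 1.5 mm down) (horizontal distance between dish and objective below 0.01 m and value of joint shutter below 0.0015 m and velocity of joint wheel between -0.02 and 0.02 rad/s); the robot touches nothing.
It fails at once if the button is pressed (over 3 mm) while the dish is more than 12 mm off (value of joint shutter above 0.003 m and horizontal distance between dish and objective above 0.012 m).
It fails at once if the wheel is lifted more than 8 mm (height (world z) of hub above 0.053 m).
It fails at once if the microscope is knocked by more than 10 N (contact force between any of the arm, the fingers and microscope above 10 N).
It fails at once if a loose thing is moved or lifted by more than 20 mm (distance of any of dropper_a, dropper_b, dropper_c, beaker, petri from where it was at the start of the episode above 0.02 m).
It also fails if it takes over 72 s, if anything falls off the work surface, if the arm or the gripper's body presses on something with over 40 N, if the wrist force passes 120 N, or if a joint passes its speed limit or range.

ROBOT

A 6-joint arm with a two-finger parallel gripper is mounted at the origin on the work surface. World frame = base frame: x ahead of the robot, y to its left, z up, the work surface at z = 0. Lengths are in m, angles in rad, forces in N, time in s.
With the tool pointing down it reaches from about 0.325 to 0.85 m from the base axis. Payload 4.4 kg.
Tool frame: the origin (TCP) lies midway between the tips of the shut fingers; the grasp point (between the pads) lies 19 mm behind it; z points along the fingers, y is the line along which they close (so a half turn about z gives the same grasp; the last joint's range is limited). The gripper opens to 94 mm and grips with 3 to 60 N. Pads are 16 mm wide; open, the fingers measure 119 mm over their backs; the gripper's body (75 mm by 177 mm) begins 78 mm behind the grasp point.
Start: joints at [1.016, 0.207, 1.542, -0, 1.393, -0.15], TCP at [0.226, 0.529, 0.205] pointing down, gripper open.
Joint ranges: [-2.73, 2.73], [-0.86, 2.22], [0.23, 2.46], [-1.11, 4.25], [0.08, 2.63], [-2.82, 2.82]. Speed limits (rad/s): [2.79, 2.79, 3.14, 3.14, 3.14, 3.14].

INTERFACE

Orientations are given as a 3x3 rotation matrix whose columns are the frame's x, y, z axes.
In Python, from rig import arm, telemetry, grab_frame gives the robot as it stands (arm), with the cameras as plain functions and the readings (telemetry).
- The arm moves only by the tool tcp_steps, called after ">>>" as name([rows], argument=value, ...), one row to a line, values as JSON. Schema: {"type":"object","properties":{"ticks":{"type":"array","items":{"type":"array","items":{"type":"array","items":{"type":"number"},"minItems":6,"maxItems":6},"minItems":1,"maxItems":12},"minItems":1,"maxItems":1},"aperture":{"type":"number"},"grip_n":{"type":"number"},"only":{"type":"string"},"quiet":{"type":"boolean"},"lines":{"type":"string"}},"required":["ticks"],"additionalProperties":false}. ticks is a list that holds a single list of rows (three levels of brackets), with 1 to 12 rows, each of 6 numbers: dx, dy, dz in shares of 0.6 m (1.0 is 0.6 m), then a rotation vector rx, ry, rz in normalised numbers (1 is 2 rad); each row is the pose to reach, as a shift and turn from the pose commanded when the call began, along the tool's axes at that moment; what a row does not reach only later rows make up. A row lasts 1/10 s, in which the tool goes at most 0.05 m and 0.15 rad, less where a joint would pass 70% of its speed; a pose out of reach is approached as far as the arm can. aperture is the finger opening in m, set as the call begins (left out keeps the last). The fingers move at their own pace and stop on an object; grip_n is the grip in N (left out, the last holds). Time passes only in rows, so rows that do not move let the fingers close. The tool returns the time, the measured TCP pose, the force, the opening and the grip force at its end. only (a regular expression) keeps the lines of the reply that match it, lines (a string "A,B") keeps lines A to B, and quiet returns only ok. Shift and turn numbers lie between -1 and 1, and a call with a number outside is refused. Input that does not fit is refused with a message, and nothing moves.
- telemetry.sense(): the state, without advancing time (a new reading comes with each control period).
- grab_frame(name): name is "scene" or "top" or "wrist"; returns a dict with "frame" (420x560x3 uint8, red, green, blue), "fx", "fy", "cx", "cy" (pixels), "dist_coeffs" ([k1, k2, p1, p2, k3] as OpenCV has them; the pictures are not rectified), "eye" and "orientation" of the camera in the world. Camera axes: x right, y down, z forward; pixel columns grow to the right and rows downward; lengths in m; the calibration is good to about 2 mm. A picture is of the moment at which its call begins. There is no depth.
- arm.sign_off(): hands the job in; it is judged then, once.
The state is a dict: "time": time; "joints": joint angles; "dq": joint speeds; "tau": joint torques, N m; "position": TCP position; "tcp_rot": TCP orientation; "force": force on the tool from outside, world axes, zero at the start; "ft_torque": the same for the moment, N m; "finger_gap": finger opening in m; "gripper_force": force on a finger pad.
Only numpy, scipy, OpenCV 4.12 (cv2) and the standard library are available. Lean on these libraries where they do the work, as an engineer would, in place of code of your own. Each camera call takes 0.05 s, during which the arm holds its last target. There are 200 camera calls.

## Working session

There is one attempt and no reset: what is moved stays moved. The work goes in short steps, Python scripts to look and compute and a tool call to move; the robot and the scene stay as the last step left them, time stands still between calls to the robot, and variables do not carry over. Pictures are saved under pics/ and viewed, at most 13 in all, crops included, and the job is handed in when it is done.

```bash
mkdir -p pics; ls; python3 - <<'E'
from rig import arm, telemetry, grab_frame
import cv2
for n in("top","scene"):
    f=grab_frame(n); cv2.imwrite(f"pics/{n}0.png",f["frame"][:,:,::-1]); print(n,f["fx"],f["cx"],f["cy"],f["dist_coeffs"],f["eye"],f["orientation"])
s=telemetry.sense(); print(s["time"],s["position"],s["tcp_rot"])
E
```

```text
pics
rig.py
top 414.61450598020764 271.3778367816884 209.61648450433808 [-0.09223099  0.          0.          0.          0.        ] [0.31483974 0.00616666 1.02931176] [[ 8.22600995e-02 -9.70352638e-01  2.27264236e-01]
 [-9.96610643e-01 -7.99306275e-02  1.94504665e-02]
 [-7.08438436e-04 -2.28093954e-01 -9.73638868e-01]]
scene 504.30949100155834 278.000167192694 205.7591212466376 [-0.04786681  0.          0.          0.          0.        ] [1.69884094 0.00696737 0.96991894] [[ 0.0070368   0.61643362 -0.78737544]
 [ 0.99995782 -0.00898502  0.00190232]
 [-0.00590193 -0.78735561 -0.61647085]]
0.1 [0.22557325 0.52814782 0.20444012] [[-9.19559738e-01  3.92948907e-01 -1.02205840e-03]
 [ 3.92950133e-01  9.19558274e-01 -1.66554186e-03]
 [ 2.85369407e-04 -1.93318322e-03 -9.99998091e-01]]
```

View pics/top0.png

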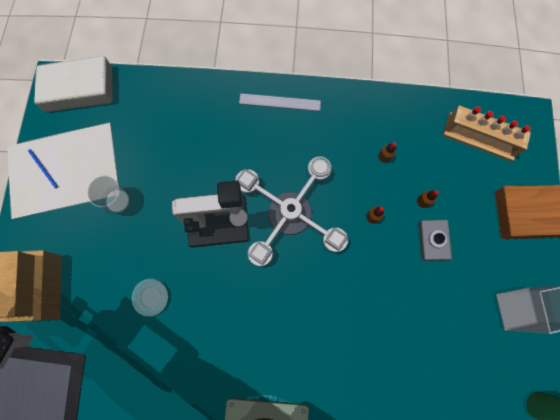

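View pics/scene0.png

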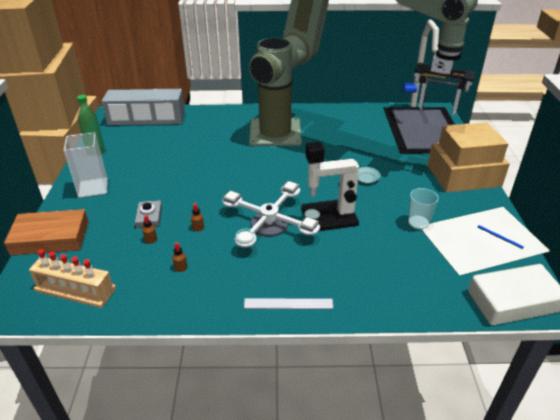

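Top view: hub at (291,208), round dish at (320,168), boxes at (247,180), (336,240), (260,254), microscope around (215,215), button at (439,239), and droppers at (377,213), (430,198), (389,152). Next I'll zoom in.

```bash
cat > h.py <<'E'
import cv2,numpy as np
from rig import arm, telemetry, grab_frame
def ray(f,uv):
    K=np.array([[f["fx"],0,f["cx"]],[0,f["fy"],f["cy"]],[0,0,1]])
    p=cv2.undistortPoints(np.float64(uv).reshape(-1,1,2),K,np.array(f["dist_coeffs"])).reshape(-1,2)
    return np.c_[p,np.ones(len(p))]@np.array(f["orientation"]).T
def plane(f,uv,z):
    d=ray(f,uv);e=np.array(f["eye"]);z=np.broadcast_to(z,len(d))
    return e+d*((z-e[2])/d[:,2])[:,None]
def proj(f,P):
    R=np.array(f["orientation"]);K=np.array([[f["fx"],0,f["cx"]],[0,f["fy"],f["cy"]],[0,0,1]])
    Q=(np.float64(P)-f["eye"])@R
    return cv2.projectPoints(Q,np.zeros(3),np.zeros(3),K,np.array(f["dist_coeffs"]))[0].reshape(-1,2)
E
python3 - <<'E'
from h import *
f=grab_frame("top")
print(plane(f,[[291,208],[320,168],[247,180],[336,240],[260,254],[439,239],[377,217],[430,201],[389,156]],[.07,.062,.063,.063,.063,.048,.05,.05,.05]).round(3))
a=f["frame"][130:280,160:360,::-1]
cv2.imwrite("pics/t1.png",cv2.resize(a,(800,600),interpolation=cv2.INTER_CUBIC))
f=grab_frame("scene")
a=f["frame"][130:265,200:380,::-1]
cv2.imwrite("pics/s1.png",cv2.resize(a,(800,600),interpolation=cv2.INTER_CUBIC))
E
```

```text
[[ 0.547 -0.021  0.07 ]
 [ 0.655 -0.085  0.062]
 [ 0.609  0.091  0.063]
 [ 0.48  -0.133  0.063]
 [ 0.432  0.043  0.063]
 [ 0.504 -0.386  0.048]
 [ 0.546 -0.232  0.05 ]
 [ 0.597 -0.363  0.05 ]
 [ 0.706 -0.259  0.05 ]]
```

View pics/t1.png

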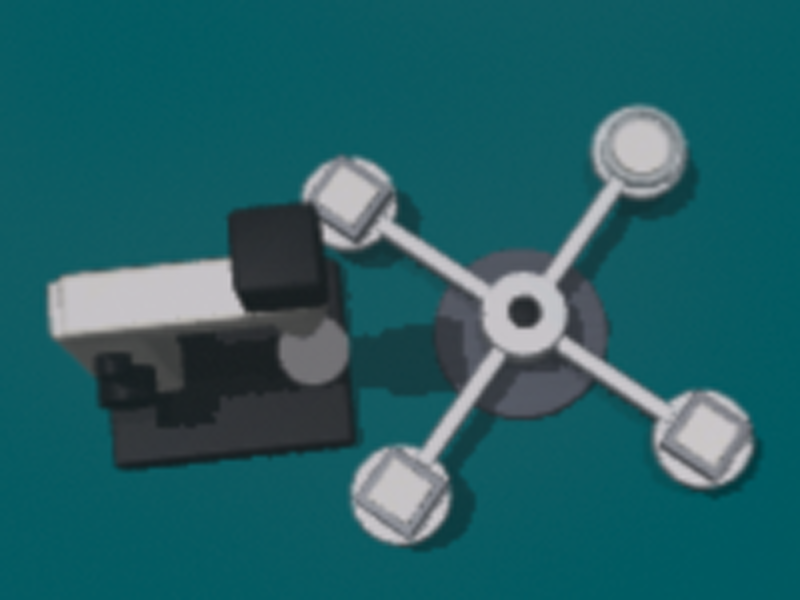

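View pics/s1.png

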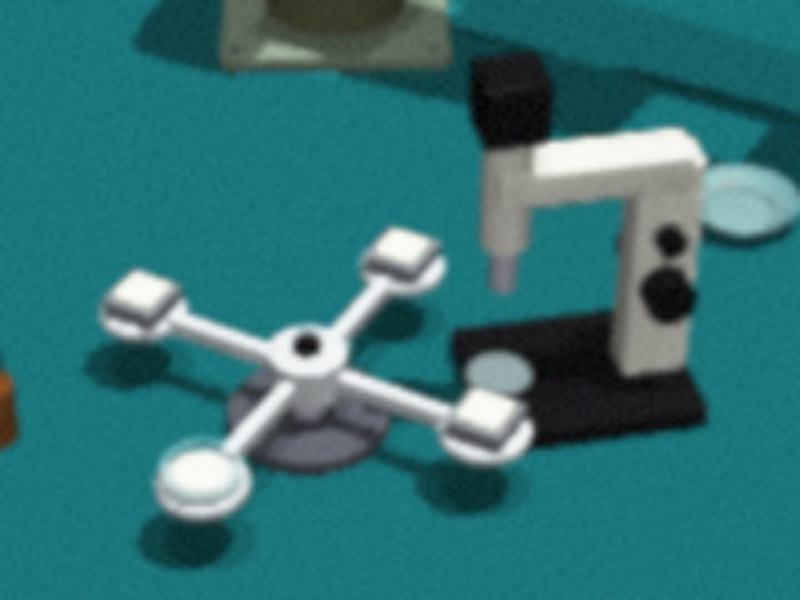

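The wheel crop shows the dish at (640,147), the hub cap at (525,311) and the glass stage at (314,351). In the scene crop the objective's lower tip is near (503,286). The dish points away from the robot, and a box is next to the objective on the far side.

```bash
python3 - <<'E'
from h import *
t=grab_frame("top");s=grab_frame("scene")
T=lambda *p:[(160+u/4,130+v/4) for u,v in p]
S=lambda *p:[(200+u*.225,130+v*.225) for u,v in p]
c=plane(t,T((525,311),(640,147),(349,193),(708,430),(404,487)),[.07,.062,.063,.063,.063])[:,:2]
cs=plane(s,S((306,345),(203,470),(488,412),(143,296),(404,246)),[.07,.062,.063,.063,.063])[:,:2]
for c_ in(c,cs): print(c_.round(4), c_[1:].mean(0).round(4)); d=c_[1:]-c_[1:].mean(0);print(np.degrees(np.arctan2(d[:,1],d[:,0])).round(1),np.hypot(*d.T).round(4))
hub=(c[1:].mean(0)+cs[1:].mean(0))/2
o=plane(s,S((503,285)),.095)[0,:2];d=o-hub;print("hub",hub,"obj",o,np.hypot(*d),np.degrees(np.arctan2(d[1],d[0])))
# base edges / stage, top view
for z in(.01,.02,.03,.04): 
  b=plane(t,T((118,466),(354,443),(314,351)),z)[:,:2]; e=b[0]-b[1]; d=b[2]-hub
  print(z,b.round(3).tolist(),np.degrees(np.arctan2(e[1],e[0])),np.hypot(*e),np.hypot(*d),np.degrees(np.arctan2(d[1],d[0])))
# white arm side edges and foot centre
print(plane(t,T((521,334)),.012),plane(s,S((308,415)),.012))
b=plane(t,[(439,238.5)],.048);print("button",b,plane(s,[(148.5,207.5)],.048))
h=cv2.cvtColor(t["frame"],cv2.COLOR_RGB2HSV)
E
```

```text
[[ 0.5472 -0.0214]
 [ 0.6584 -0.0849]
 [ 0.6139  0.0906]
 [ 0.4857 -0.1346]
 [ 0.4375  0.0413]] [ 0.5489 -0.0219]
[ -29.9   60.  -119.3  150.4] [0.1264 0.1299 0.1292 0.1281]
[[ 0.5578 -0.0167]
 [ 0.6701 -0.079 ]
 [ 0.6186  0.0981]
 [ 0.4941 -0.1269]
 [ 0.4393  0.0502]] [ 0.5555 -0.0144]
[ -29.4   60.7 -118.6  151. ] [0.1315 0.129  0.1282 0.133 ]
hub [ 0.55218996 -0.01814633] obj [0.52815629 0.1119979 ] 0.13234477284089174 100.46290583135918
0.01 [[0.442, 0.222], [0.469, 0.077], [0.525, 0.107]] 100.43683684215 0.14733871731900453 0.12826830961110158 102.22158265717445
0.02 [[0.441, 0.219], [0.467, 0.076], [0.523, 0.106]] 100.43683684214999 0.1458932447683682 0.1277553616930995 103.21962181580787
0.03 [[0.44, 0.217], [0.466, 0.075], [0.521, 0.105]] 100.43683684215 0.1444477722177319 0.12728148336524056 104.22539966507567
0.04 [[0.439, 0.215], [0.464, 0.075], [0.519, 0.104]] 100.43683684214999 0.1430022996670956 0.1268471124994708 105.23837982076783
[[ 0.5461971 -0.0216382  0.012    ]] [[ 0.55928504 -0.01633624  0.012     ]]
button [[ 0.50549937 -0.38601713  0.048     ]] [[ 0.52411796 -0.37471474  0.048     ]]
```

The rows are not in the units I measure in: shifts go in shares of 0.6 m and turns go in shares of 2 rad. I convert before sending: -0.519 m is -0.865, -0.517 m is -0.8617, 1.17 rad is 0.585.

>>> tcp_steps([
  [[0, 0, -0.3333, 0, 0, 0], [0, 0, -0.3333, 0, 0, 0], [0, 0, -0.3333, 0, 0, 0], [0, 0, -0.3333, 0, 0, 0], [-0.865, -0.8617, -0.3333, 0, 0, 0.585], [-0.865, -0.8617, -0.3333, 0, 0, 0.585], [-0.865, -0.8617, -0.3333, 0, 0, 0.585], [-0.865, -0.8617, -0.3333, 0, 0, 0.585], [-0.865, -0.8617, -0.3333, 0, 0, 0.585], [-0.865, -0.8617, -0.3333, 0, 0, 0.585], [-0.865, -0.8617, -0.3333, 0, 0, 0.585], [-0.865, -0.8617, -0.3333, 0, 0, 0.585]],
], aperture=0)

```text
time: 1.5
position: [0.3758, 0.156, 0.4057]
tcp_rot: [[0.008, 1.0, 0.001], [1.0, -0.008, 0.0], [0.0, 0.001, -1.0]]
force: [0.7, -0.5, 0.9]
finger_gap: 0.0021
gripper_force: 0.0
```

Scaled: -0.306 m is -0.51, 0.124 m is 0.2067.

>>> tcp_steps([
  [[-0.51, 0.2067, 0, 0, 0, 0], [-0.51, 0.2067, 0, 0, 0, 0], [-0.51, 0.2067, 0, 0, 0, 0], [-0.51, 0.2067, 0, 0, 0, 0], [-0.51, 0.2067, 0, 0, 0, 0], [-0.51, 0.2067, 0, 0, 0, 0], [-0.51, 0.2067, 0, 0, 0, 0], [-0.51, 0.2067, 0, 0, 0, 0], [-0.51, 0.2067, 0, 0, 0, 0]],
], aperture=0)

```text
time: 2.4
position: [0.4985, -0.1487, 0.4049]
tcp_rot: [[0.004, 1.0, -0.001], [1.0, -0.004, 0.001], [0.001, -0.001, -1.0]]
force: [0.1, 0.3, -0.2]
finger_gap: 0.0005
gripper_force: 0.0
```

```bash
python3 - <<'E'
from h import *
f=grab_frame("wrist"); cv2.imwrite("pics/w1.png",f["frame"][:,:,::-1]); print(f["fx"],f["eye"],f["orientation"])
print(proj(f,[[.5,-.386,.048],[.515,-.38,.048],[.55,-.02,.07],[.66,-.08,.062],[.525,.11,.03]]))
E
```

```text
331.8000916276239 [ 0.49872147 -0.07548043  0.58570592] [[ 0.99999035 -0.0037854  -0.00223173]
 [-0.00423028 -0.96673366 -0.25575016]
 [-0.00118937  0.25575713 -0.96674033]]
[[280.2746804  297.71254177]
 [288.60044347 294.6894062 ]
 [313.95464379  80.02266069]
 [384.67561457 122.17572763]
 [296.30906057 -11.58717185]]
```

View pics/w1.png

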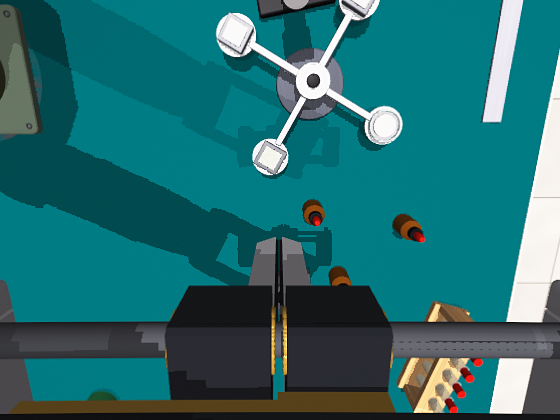

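The wrist view shows the hub cap at (313,81), the dish at (383,125) and boxes at (270,157) and (237,33). The gripper hides the button.

```bash
python3 - <<'E'
from h import *
f=grab_frame("wrist")
c=plane(f,[(313,80.5),(384,124),(237,33),(269.5,156.5)],[.07,.062,.063,.063])[:,:2]
print(c.round(4),(c[1]+c[2])/2); d=c-c[0]; print(np.degrees(np.arctan2(d[:,1],d[:,0])),np.hypot(*d.T))
print(plane(f,[(311,83.5)],.012))
E
```

```text
[[ 0.5487 -0.0199]
 [ 0.6595 -0.0818]
 [ 0.4394  0.0445]
 [ 0.484  -0.1305]] [ 0.54943134 -0.01865528]
[   0.          -29.21442435  149.49698362 -120.33913382] [0.         0.12692421 0.12688827 0.12812849]
[[ 0.55121884 -0.01828302  0.012     ]]
```

Scaled: 0.37 m is 0.6167, 0.05 m is 0.0833.

>>> tcp_steps([
  [[0.1517, -0.0242, 0.0833, 0, 0, 0], [0.1517, -0.0242, 0.0833, 0, 0, 0], [0.1517, -0.0242, 0.1667, 0, 0, 0], [0.1517, -0.0242, 0.25, 0, 0, 0], [0.1517, -0.0242, 0.3333, 0, 0, 0], [0.1517, -0.0242, 0.4167, 0, 0, 0], [0.1517, -0.0242, 0.5, 0, 0, 0], [0.1517, -0.0242, 0.5667, 0, 0, 0], [0.1517, -0.0242, 0.6167, 0, 0, 0], [0.1517, -0.0242, 0.6167, 0, 0, 0]],
], aperture=0)

```text
time: 3.5
position: [0.4798, -0.0548, 0.0318]
tcp_rot: [[0.001, 1.0, -0.009], [1.0, -0.001, 0.003], [0.003, -0.009, -1.0]]
force: [-0.3, -0.1, -0.6]
finger_gap: 0.0005
gripper_force: 0.0
```

```bash
python3 - <<'E'
from h import *
s=telemetry.sense();p=s["position"];print(p)
h=np.array([.549,-.020])
for a in range(-140,-9,10):
    q=h+.075*np.array([np.cos(np.radians(a)),np.sin(np.radians(a))])
    d=np.array([*q,p[2]])-p; print(a,(np.array(s["tcp_rot"]).T@d).round(3))
E
```

```text
[ 0.47983119 -0.05483069  0.03181261]
-140 [-0.013  0.012 -0.   ]
-130 [-0.023  0.021 -0.   ]
-120 [-0.03   0.032 -0.   ]
-110 [-0.036  0.044 -0.001]
-100 [-0.039  0.056 -0.001]
-90 [-0.04   0.069 -0.001]
-80 [-0.039  0.082 -0.001]
-70 [-0.036  0.095 -0.001]
-60 [-0.03   0.107 -0.001]
-50 [-0.023  0.117 -0.001]
-40 [-0.013  0.127 -0.001]
-30 [-0.003  0.134 -0.001]
-20 [ 0.009  0.14  -0.001]
-10 [ 0.022  0.143 -0.001]
```

Scaled: 0.134 m is 0.2233, 0.127 m is 0.2117.

>>> tcp_steps([
  [[-0.0217, 0.02, 0, 0, 0, 0], [-0.0383, 0.035, 0, 0, 0, 0], [-0.05, 0.0533, 0, 0, 0, 0], [-0.06, 0.0733, 0, 0, 0, 0], [-0.065, 0.0933, 0, 0, 0, 0], [-0.0667, 0.115, 0, 0, 0, 0], [-0.065, 0.1367, 0, 0, 0, 0], [-0.06, 0.1583, 0, 0, 0, 0], [-0.05, 0.1783, 0, 0, 0, 0], [-0.0383, 0.195, 0, 0, 0, 0], [-0.0217, 0.2117, 0, 0, 0, 0], [-0.005, 0.2233, 0, 0, 0, 0]],
], aperture=0)

```text
time: 4.7
position: [0.6197, -0.0603, 0.0359]
tcp_rot: [[0.003, 1.0, 0.001], [1.0, -0.003, -0.001], [-0.001, 0.001, -1.0]]
force: [-2.0, -1.4, 0.5]
finger_gap: 0.0007
gripper_force: 0.8
```

>>> tcp_steps([
  [[0, 0, 0, 0, 0, 0], [0, 0, 0, 0, 0, 0], [0, 0, 0, 0, 0, 0]],
], aperture=0)

```text
time: 5.0
position: [0.6186, -0.0609, 0.0356]
tcp_rot: [[0.003, 1.0, 0.001], [1.0, -0.003, -0.0], [-0.0, 0.001, -1.0]]
force: [-0.5, -0.3, -1.1]
finger_gap: 0.0008
gripper_force: 0.0
```

```bash
python3 - <<'E'
from h import *
t=grab_frame("top")
cv2.imwrite("pics/t2.png",cv2.resize(t["frame"][110:290,140:380,::-1],(800,600),interpolation=cv2.INTER_CUBIC))
E
```

```text
(no output)
```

View pics/t2.png

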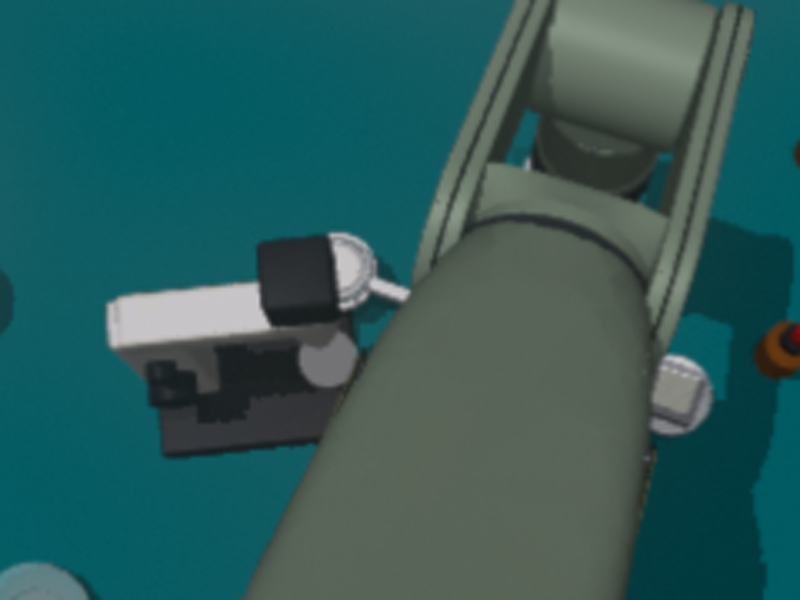

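The dish has reached about (347,272) in the crop, partly under the camera box. The opposite box is at (676,393).

```bash
python3 - <<'E'
from h import *
t=grab_frame("top");s=grab_frame("scene")
c=plane(t,[(140+675*.3,110+393*.3)],.06)[0,:2]
for h in([.549,-.020],[.5475,-.0214]):
  d=c-h;print(c,np.hypot(*d),np.degrees(np.arctan2(d[1],d[0]))+180)
print(plane(t,[(140+340*.3,110+270*.3)],.062))
cv2.imwrite("pics/s2.png",cv2.resize(s["frame"][140:260,210:370,::-1],(800,600),interpolation=cv2.INTER_CUBIC))
E
```

```text
[ 0.51040783 -0.14707535] 0.13280625507936647 73.10671732943396
[ 0.51040783 -0.14707535] 0.13103481934615477 73.55641604342927
[[0.58096202 0.10025625 0.062     ]]
```

View pics/s2.png

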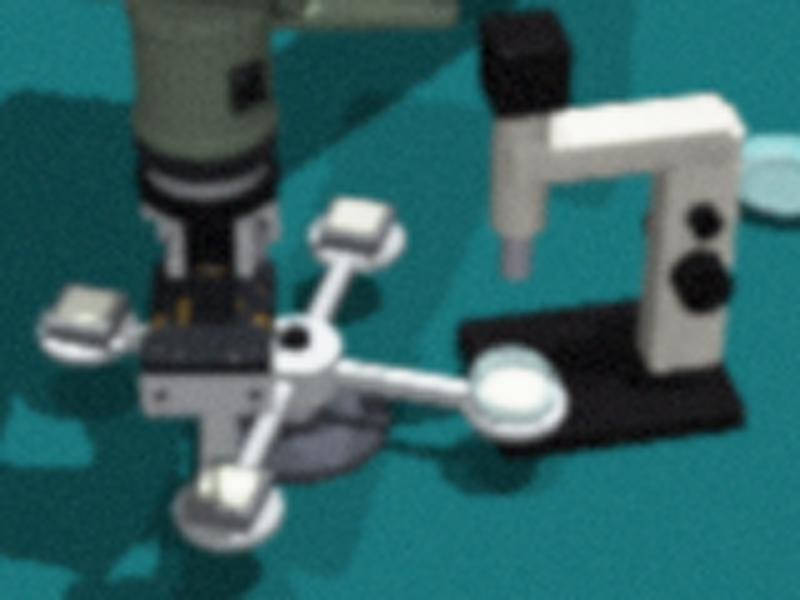

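Dish at about 73.5°, and it needs about 101.5°. I'll push roughly 25° more.

Scaled: 0.033 m is 0.055, 0.005 m is 0.0083.

>>> tcp_steps([
  [[0.015, 0.0017, 0, 0, 0, 0], [0.03, 0.0033, 0, 0, 0, 0], [0.0433, 0.0067, 0, 0, 0, 0], [0.055, 0.0083, 0, 0, 0, 0], [0.055, 0.0083, 0, 0, 0, 0], [0.055, 0.0083, 0, 0, 0, 0]],
], aperture=0)

```text
time: 5.75
position: [0.6235, -0.027, 0.0353]
tcp_rot: [[0.002, 1.0, -0.0], [1.0, -0.002, 0.001], [0.001, -0.0, -1.0]]
force: [-0.9, -0.4, 0.7]
finger_gap: 0.0003
gripper_force: 0.0
```

```bash
python3 - <<'E'
from h import *
t=grab_frame("top");s=grab_frame("scene")
a=cv2.resize(t["frame"][130:270,200:360,::-1],(400,350),interpolation=cv2.INTER_CUBIC)
b=cv2.resize(s["frame"][170:250,270:361,::-1],(400,350),interpolation=cv2.INTER_CUBIC)
cv2.imwrite("pics/ts3.png",np.hstack([a,b]))
E
```

```text
(no output)
```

View pics/ts3.png

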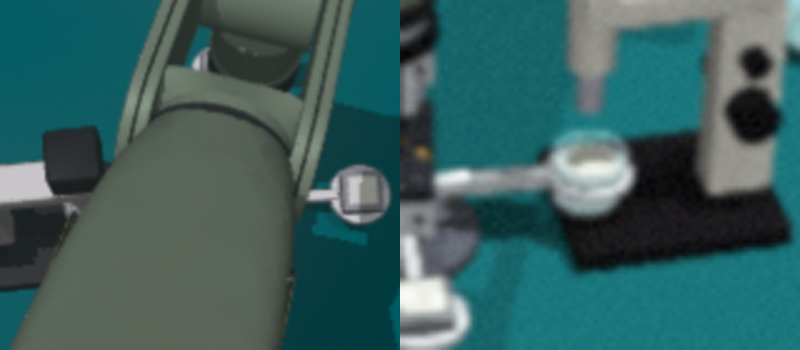

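The dish is almost under the objective. In the right panel the rim is at about (592,155) and the objective tip at (592,109). In the left panel the opposite box is at (361,194).

```bash
python3 - <<'E'
from h import *
t=grab_frame("top");s=grab_frame("scene")
c=plane(t,[(200+361*.4,130+194*.4)],.06)[0,:2];d=c-[.548,-.021];print(c,np.hypot(*d),np.degrees(np.arctan2(d[1],d[0]))+180)
P=lambda u,v:(270+(u-400)/4.396,170+v/4.375)
for v in (104,107,110): print("obj",plane(s,[P(591,v)],.095)[0])
for v in(152,155,158): print("dish",plane(s,[P(592,v)],.062)[0])
E
```

```text
[ 0.56052    -0.14948729] 0.12909583206664085 95.56541749451097
obj [0.52645491 0.11289774 0.095     ]
obj [0.52977427 0.11269028 0.095     ]
obj [0.53308175 0.11248358 0.095     ]
dish [0.53591646 0.11420645 0.062     ]
dish [0.53917175 0.11400213 0.062     ]
dish [0.54241575 0.11379853 0.062     ]
```

Scaled: 0.0065 m is 0.0108, 0.0035 m is 0.0058.

>>> tcp_steps([
  [[0.0058, 0, 0, 0, 0, 0], [0.0108, 0, 0, 0, 0, 0], [0.0108, 0, 0, 0, 0, 0], [0.0108, 0, 0, 0, 0, 0]],
], aperture=0)

```text
time: 6.35
position: [0.6234, -0.0214, 0.0354]
tcp_rot: [[0.003, 1.0, -0.0], [1.0, -0.003, -0.0], [-0.0, -0.0, -1.0]]
force: [-0.8, -1.5, 0.4]
finger_gap: 0.0004
gripper_force: 0.5
```

>>> tcp_steps([
  [[-0.0167, 0, 0, 0, 0, 0], [-0.0417, 0, 0, 0, 0, 0], [-0.0417, 0, -0.0833, 0, 0, 0], [-0.05, 0, -0.1667, 0, 0, 0], [-0.0833, 0, -0.25, 0, 0, 0], [-0.1667, -0.05, -0.3333, 0, 0, 0], [-0.25, -0.1, -0.4167, 0, 0, 0], [-0.3333, -0.15, -0.4667, 0, 0, 0], [-0.4, -0.2, -0.4667, 0, 0, 0], [-0.4, -0.2, -0.4667, 0, 0, 0], [-0.4, -0.2, -0.4667, 0, 0, 0]],
], aperture=0)

```text
time: 7.45
position: [0.5011, -0.2658, 0.3183]
tcp_rot: [[0.008, 1.0, 0.003], [1.0, -0.008, -0.004], [-0.004, 0.003, -1.0]]
force: [0.5, 0.3, -0.8]
finger_gap: 0.0004
gripper_force: 0.0
```

```bash
python3 - <<'E'
from h import *
t=grab_frame("top");s=grab_frame("scene");w=grab_frame("wrist")
a=cv2.resize(t["frame"][140:260,190:350,::-1],(400,300),interpolation=cv2.INTER_CUBIC)
b=cv2.resize(s["frame"][170:250,270:361,::-1],(400,300),interpolation=cv2.INTER_CUBIC)
c=cv2.resize(w["frame"][:,:,::-1],(400,300),interpolation=cv2.INTER_AREA)
np.savez("w.npz",**{k:np.array(v) for k,v in w.items()})
u=[int(v) for v in proj(w,[[.51,-.38,.048]])[0]];print(u)
e=w["frame"][max(0,u[1]-60):u[1]+60,max(0,u[0]-80):u[0]+80,::-1]
cv2.imwrite("pics/m4.png",np.vstack([np.hstack([a,b]),np.hstack([c,cv2.resize(e,(400,300),interpolation=cv2.INTER_CUBIC)])]))
E
```

```text
[284, 253]
```

View pics/m4.png

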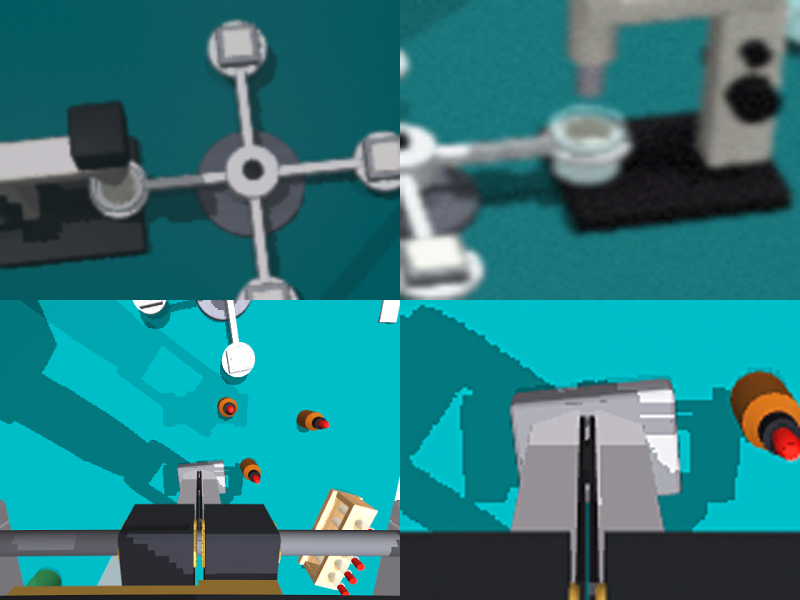

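The wheel is freed and the dish sits at (118,190) in the top panel, close under the objective. The fingers hide the button, so I'll move further over, measure the wheel angle and look again.

Scaled: -0.2 m is -0.3333, -0.15 m is -0.25.

>>> tcp_steps([
  [[-0.0833, 0, 0, 0, 0, 0], [-0.1667, 0, 0, 0, 0, 0], [-0.25, 0, 0, 0, 0, 0], [-0.3333, 0, 0, 0, 0, 0], [-0.3333, 0, 0, 0, 0, 0], [-0.3333, 0, 0, 0, 0, 0]],
], aperture=0)

```text
time: 8.2
position: [0.503, -0.46, 0.3124]
tcp_rot: [[0.002, 1.0, -0.002], [1.0, -0.002, 0.005], [0.005, -0.002, -1.0]]
force: [-0.4, 0.5, -0.2]
finger_gap: 0.0005
gripper_force: 0.0
```

```bash
python3 - <<'E'
from h import *
t=grab_frame("top");s=grab_frame("scene");w=grab_frame("wrist")
T=lambda *p:[(190+u/2.5,140+v/2.5) for u,v in p]
c=plane(t,T((252,169),(118,189),(238,45),(381,158)),[.07,.06,.063,.063])[:,:2]
h=np.array([.548,-.021]);d=c-h;print(c.round(4),np.degrees(np.arctan2(d[:,1],d[:,0])),np.hypot(*d.T))
P=lambda u,v:(270+(u-400)/4.396,170+v/3.75)
print("obj",plane(s,[P(591,93)],.095)[0],"dish",plane(s,[P(590,130)],.062)[0])
# base near edge: lowest dark pixel per column
v=t["frame"].max(2); pts=[]
for u in range(192,246):
    col=v[215:265,u].astype(int); g=np.diff(col); k=np.where(col<60)[0]
    pts.append((u,215+k.max()+.5))
q=plane(t,pts,.02)[:,:2]; l=cv2.fitLine(q.astype(np.float32),cv2.DIST_HUBER,0,.01,.01).ravel();print("edge",np.degrees(np.arctan2(l[1],l[0]))%180,l,pts[::10])
b=proj(w,[[.51,-.38,.048]])[0].astype(int);print(b)
e=w["frame"][max(0,b[1]-60):b[1]+60,b[0]-80:b[0]+80,::-1]
cv2.imwrite("pics/b5.png",cv2.resize(e,(800,600),interpolation=cv2.INTER_CUBIC));print(max(0,b[1]-60),e.shape)
E
```

```text
[[ 0.5475 -0.0203]
 [ 0.5197  0.1059]
 [ 0.6737  0.0022]
 [ 0.5703 -0.1437]] [128.29854359 102.56939895  10.4692068  -79.71976786] [0.00086285 0.13000726 0.12779692 0.12472426]
obj [0.53142949 0.11258683 0.095     ] dish [0.53553464 0.1128978  0.062     ]
edge 100.78667 [ 0.18715265 -0.98233086  0.4488628   0.16810553] [(192, np.float64(246.5)), (202, np.float64(246.5)), (212, np.float64(245.5)), (222, np.float64(243.5)), (232, np.float64(242.5)), (242, np.float64(241.5))]
[283 115]
55 (120, 160, 3)
```

View pics/b5.png

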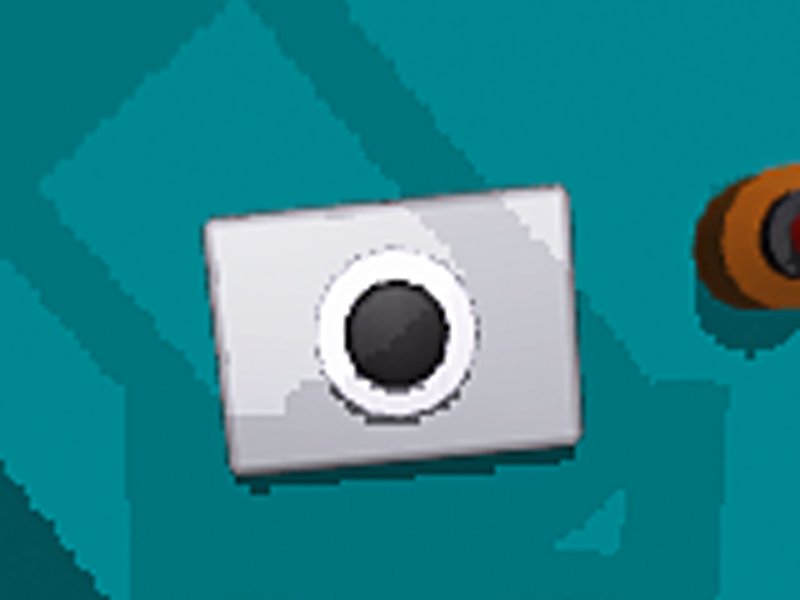

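The button is clear in the crop at (397,333), which is pixel (282.4,121.6) in the wrist image.

```bash
python3 - <<'E'
from h import *
w=grab_frame("wrist");s=telemetry.sense()
b=plane(w,[(282.4,121.6)],.048)[0];print(b,plane(w,[(380,100)],.05))
print(s["position"],np.array(s["tcp_rot"]).T@(b-s["position"]))
E
```

```text
[ 0.50825253 -0.38796359  0.048     ] [[ 0.63284344 -0.36145278  0.05      ]]
[ 0.50335211 -0.45890956  0.31586919] [0.07089959 0.00475138 0.26788416]
```

Scaled: 0.25 m is 0.4167, 0.071 m is 0.1183.

>>> tcp_steps([
  [[0.0667, 0.0067, 0, 0, 0, 0], [0.1183, 0.0067, 0.0333, 0, 0, 0], [0.1183, 0.0067, 0.1167, 0, 0, 0], [0.1183, 0.0067, 0.2, 0, 0, 0], [0.1183, 0.0067, 0.2667, 0, 0, 0], [0.1183, 0.0067, 0.3333, 0, 0, 0], [0.1183, 0.0067, 0.3833, 0, 0, 0], [0.1183, 0.0067, 0.4167, 0, 0, 0], [0.1183, 0.0067, 0.4167, 0, 0, 0], [0.1183, 0.0067, 0.4167, 0, 0, 0]],
], aperture=0)

```text
time: 9.4
position: [0.5072, -0.3893, 0.0665]
tcp_rot: [[0.002, 1.0, 0.001], [1.0, -0.002, -0.001], [-0.001, 0.001, -1.0]]
force: [-0.1, 0.1, 0.1]
finger_gap: 0.0004
gripper_force: 0.0
```

Scaled: 0.0245 m is 0.0408, 0.023 m is 0.0383.

>>> tcp_steps([
  [[0.0017, 0, 0.0167, 0, 0, 0], [0.0017, 0, 0.0267, 0, 0, 0], [0.0017, 0, 0.0317, 0, 0, 0], [0.0017, 0, 0.035, 0, 0, 0], [0.0017, 0, 0.0383, 0, 0, 0], [0.0017, 0, 0.0408, 0, 0, 0], [0.0017, 0, 0.0408, 0, 0, 0], [0.0017, 0, 0.0408, 0, 0, 0]],
], aperture=0)

```text
time: 10.2
position: [0.5068, -0.3891, 0.0423]
tcp_rot: [[0.003, 1.0, 0.0], [1.0, -0.003, -0.0], [-0.0, 0.0, -1.0]]
force: [-1.3, 2.1, 6.6]
finger_gap: 0.0005
gripper_force: 3.4
```

Scaled: 0.002 m is 0.0033, 0.001 m is 0.0017.

>>> tcp_steps([
  [[0, 0, 0.0017, 0, 0, 0], [0, 0, 0.0033, 0, 0, 0], [0, 0, 0.0033, 0, 0, 0]],
], aperture=0)

```text
time: 10.5
position: [0.5069, -0.3892, 0.042]
tcp_rot: [[0.003, 1.0, 0.0], [1.0, -0.003, -0.0], [-0.0, 0.0, -1.0]]
force: [-3.7, 5.4, 15.7]
finger_gap: 0.0002
gripper_force: 7.5
```

>>> tcp_steps([
  [[0, 0, -0.0167, 0, 0, 0], [0, 0, -0.05, 0, 0, 0], [0, 0, -0.1167, 0, 0, 0], [0, 0, -0.2, 0, 0, 0], [0, 0, -0.2833, 0, 0, 0], [0, 0, -0.3333, 0, 0, 0], [0, 0, -0.3333, 0, 0, 0], [0, 0, -0.3333, 0, 0, 0]],
], aperture=0)

```text
time: 11.3
position: [0.5065, -0.3894, 0.2392]
tcp_rot: [[0.003, 1.0, 0.001], [1.0, -0.003, -0.001], [-0.001, 0.001, -1.0]]
force: [0.4, 0.4, -0.5]
finger_gap: 0.0004
gripper_force: 0.0
```

```bash
python3 - <<'E'
from h import *
t=grab_frame("top");s=grab_frame("scene")
a=cv2.resize(t["frame"][140:260,190:350,::-1],(400,300),interpolation=cv2.INTER_CUBIC)
b=cv2.resize(s["frame"][170:250,270:361,::-1],(400,300),interpolation=cv2.INTER_CUBIC)
cv2.imwrite("pics/f.png",np.hstack([a,b]))
E
```

```text
(no output)
```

View pics/f.png

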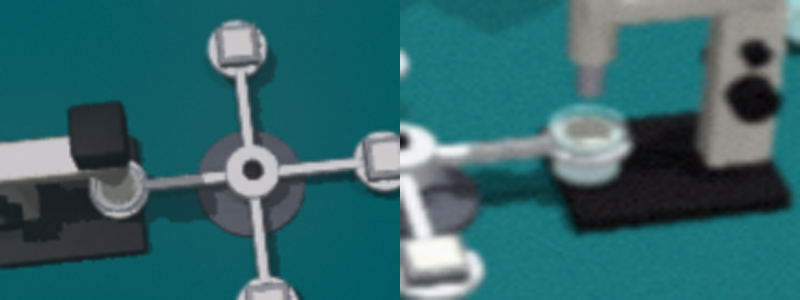

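The button bottomed out at z 0.042 with 15.7 N and has been released. The dish hasn't moved and is still under the objective, so I'll hand in.

```bash
python3 -c "
from rig import arm, telemetry, grab_frame
print(arm.sign_off())"
```

```text
the job is handed in; nothing more can be done
None
```

I turned the wheel until the dish was centred under the objective to within about 4 mm by the camera measurements, then pressed the button fully down and released it. I handed the job in at about 11 s, and no verdict was returned.

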